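Tug-test the spool-rack pins

ROBOT

A 6-joint arm with a two-finger parallel gripper is mounted at the origin on the work surface. World frame = base frame: x ahead of the robot, y to its left, z up, the work surface at z = 0. Lengths are in mm, angles in rad, forces in N, time in s.
With the tool pointing down it reaches from about 350 to 775 mm from the base axis. Payload 7.3 kg.
Tool frame: the origin (TCP) lies midway between the tips of the shut fingers; the grasp point (between the pads) lies 19 mm behind it; z points along the fingers, y is the line along which they close (so a half turn about z gives the same grasp; the last joint's range is limited). The gripper opens to 92 mm and grips with 3 to 60 N. Pads are 19 mm wide; open, the fingers measure 130 mm over their backs; the gripper's body (75 mm by 190 mm) begins 47 mm behind the grasp point.
Start: joints at [-1.355, 0.342, 1.524, -0, 1.275, -0.146], TCP at [185.851, -491.024, 226.741] pointing down, gripper open.
Joint ranges: [-2.53, 2.53], [-0.77, 2.02], [0.04, 2.7], [-1, 4.14], [0.28, 2.66], [-3.11, 3.11]. Speed limits (rad/s): [2.57, 2.57, 3.14, 3.14, 3.14, 3.14].

INTERFACE

Orientations are given as [roll, pitch, yaw] about the fixed x, y, z axes, in that order (R = Rz(yaw) Ry(pitch) Rx(roll)).
In Python, from plant import * gives the robot as it stands.
- The arm moves only by the tool step_arm, never from a script. Its argument "deltas" is one flat list of numbers, 5 for each row, row after row: the shift along the world's x, y, z in mm, then the turn about the world's z in degrees, then the finger opening in mm, from 0 to 91.8. In form: [tx, ty, tz, turn, gripper, tx, ty, tz, turn, gripper, ...]. A call has exactly 10 rows; each row shifts and turns the commanded pose from where the row before left it; what a row does not reach is not made up. A row lasts 1/8 s, in which the tool goes at most 62.5 mm and 10.7 degrees, less where a joint would pass 70% of its speed; a pose out of reach is approached as far as the arm can. A call is refused whole if a number of a shift passes 62.5 or a number of a turn 10.7, either way. A call with a gripper value outside its range is refused whole. The fingers move at their own pace and stop on an object; the grip force is fixed at half the most. Time passes only in rows, so rows that do not move let the fingers close, or fill a call up. It gives the time, the measured TCP pose, the force, the opening and the grip force at its end, in the units of the state.
- get_obs(): the state, without advancing time (a new reading comes with each control period).
- capture(name): name is "side" or "top"; returns the picture (400x640x3 uint8, red, green, blue); there is no depth.
- camera_params(name): a dict with "mtx" (3x3 intrinsics, pixels), "k1" (the pictures are not rectified: a ray, as slopes to the right and down, at radius r is drawn at 1 + k1 r^2 times it, then the intrinsics apply), "rvec" (rotation vector, rad) and "tvec" (3), from world to camera coordinates, as OpenCV has them. Camera axes: x right, y down, z forward; pixel columns grow to the right and rows downward; lengths in mm; the calibration is good to about 2 mm. A picture is of the moment at which its call begins. camera_params takes no time and is no camera call.
- close_job(): hands the job in; it is judged then, once.
The state is a dict: "time": time; "joint_positions": joint angles; "dq": joint speeds; "tau": joint torques, N m; "tool_pos": TCP position; "tcp_rot": TCP orientation; "contact_force": force on the tool from outside, world axes, zero at the start; "moment": the same for the moment, N m; "grip_width": finger opening in mm; "finger_force": force on a finger pad.
Only numpy, scipy, OpenCV 4.12 (cv2) and the standard library are available. Lean on these libraries where they do the work, as an engineer would, in place of code of your own. Each camera call takes 0.05 s, during which the arm holds its last target. There are 200 camera calls.

TASK

Three spool pins are snapped into the wooden rack, and one of them sits in a weak clip. Going from the robot's left to its right, tug each pin straight up with about 12 N and hold the pull for about half a second (a pull of more than about 18 N ruins a good clip). Leave the two pins that hold fully home in the rack, put the one that pulls out in the shallow wooden tray, and leave the rest of the bench as it is.

Things in the scene. Friction and masses are not known exactly. Their poses are not given: they have to be found in the camera images.
- rack: wooden spool rack, fixed to the bench: block 85 mm (x) by 300 mm (y) by 36 mm high, origin at the centre of its underside on the bench; its y axis runs along the row of three pins (95 mm apart) to the pin on the robot's left. Pull means net upward force on the pin; closing gripper fingers may first press a pin down by some newtons, which does not count
- pin_left: turned pale wooden spool pin, about 40 g, in the rack's hole at the robot's left (+y end). Round: head d 22 mm from 40 to 59 mm above its origin (grip here), shaft d 12 mm, collar d 24 mm by 4 mm resting on the rack when home, tenon d 14 mm reaching 26 mm below into the hole. Origin on its axis at the collar's underside, z towards the head. All look alike; clips: see the holes
- pin_middle: turned pale wooden spool pin, about 40 g, in the rack's hole at the middle. Round: head d 22 mm from 40 to 59 mm above its origin (grip here), shaft d 12 mm, collar d 24 mm by 4 mm resting on the rack when home, tenon d 14 mm reaching 26 mm below into the hole. Origin on its axis at the collar's underside, z towards the head. All look alike; clips: see the holes
- pin_right: turned pale wooden spool pin, about 40 g, in the rack's hole at the robot's right (-y end). Round: head d 22 mm from 40 to 59 mm above its origin (grip here), shaft d 12 mm, collar d 24 mm by 4 mm resting on the rack when home, tenon d 14 mm reaching 26 mm below into the hole. Origin on its axis at the collar's underside, z towards the head. All look alike; clips: see the holes
- rack_hole0 (a point): mouth of the left hole (d 15 mm, through the rack) in the rack's top face, on its axis; a pin is home when its origin is here. Hidden spring clip in it: a good one gives about 1 mm per 2 N of upward pull (5 to 6 mm at 12 N), springs back, is ruined above 18 N (pin stays proud); the one weak clip only rubs: at 3 to 6 N the pin slides up, and after about 10 mm it is free
- rack_hole1 (a point): mouth of the middle hole (d 15 mm, through the rack) in the rack's top face, on its axis; a pin is home when its origin is here. Hidden spring clip in it: a good one gives about 1 mm per 2 N of upward pull (5 to 6 mm at 12 N), springs back, is ruined above 18 N (pin stays proud); the one weak clip only rubs: at 3 to 6 N the pin slides up, and after about 10 mm it is free
- rack_hole2 (a point): mouth of the right hole (d 15 mm, through the rack) in the rack's top face, on its axis; a pin is home when its origin is here. Hidden spring clip in it: a good one gives about 1 mm per 2 N of upward pull (5 to 6 mm at 12 N), springs back, is ruined above 18 N (pin stays proud); the one weak clip only rubs: at 3 to 6 N the pin slides up, and after about 10 mm it is free
- tray: shallow open wooden tray, loose, 160 mm (x) by 150 mm (y) by 32 mm high, walls and floor 6 mm or less, origin at the centre of its underside; stands to the robot's left or right of the rack
- wooden_box: open pale wooden box 150 by 140 by 100 mm high with dark hand slots, loose, origin at the centre of its underside; stands on the other side of the rack. Leave alone
- tape_dispenser: grey desk tape dispenser 60 by 140 by 86 mm high, loose, origin under its centre; beyond the rack. Leave alone
- spool: empty dark wooden cord spool d 40 mm, 45 mm high, loose, upright, origin under its centre; beyond the rack. Leave alone
Things that resemble listed ones, but are neither listed nor needed, are in the scene too. What is shaped like the pin_middle but orange or turquoise is not meant.

How it is judged (in metres and radians):
On the way, in this order (a step that is already met when the one before it is completed fails the run):
1. the left pin is tugged: drawn up at least 3.5 mm from home (on a good clip about 8 N) and kept up for 0.2 s (z of pin_left in the frame of rack above 0.0395 m), for 0.2 s.
2. the middle pin is tugged: drawn up at least 3.5 mm from home (on a good clip about 8 N) and kept up for 0.2 s (z of pin_middle in the frame of rack above 0.0395 m), for 0.2 s.
3. the right pin is tugged: drawn up at least 3.5 mm from home (on a good clip about 8 N) and kept up for 0.2 s (z of pin_right in the frame of rack above 0.0395 m), for 0.2 s.
At the end, for the whole second after the job is handed in: Exactly one pin, the one that pulled out, is inside the tray (origin inside its outline, under 45 mm above its underside); the other two are home (within 2.5 mm in height and 4 mm of the hole axis, upright within 0.1 rad); pins at rest, tray level (((x of pin_left in the frame of tray between -0.078 and 0.078 m and y of pin_left in the frame of tray between -0.073 and 0.073 m and z of pin_left in the frame of tray between 0 and 0.045 m and z of pin_middle in the frame of rack between 0.033 and 0.0385 m and horizontal distance between pin_middle and rack_hole1 below 0.004 m and angle between each of pin_middle, pin_right's own z axis and vertical below 0.1 rad and z of pin_right in the frame of rack between 0.033 and 0.0385 m and horizontal distance between pin_right and rack_hole2 below 0.004 m) or (x of pin_middle in the frame of tray between -0.078 and 0.078 m and y of pin_middle in the frame of tray between -0.073 and 0.073 m and z of pin_middle in the frame of tray between 0 and 0.045 m and z of pin_left in the frame of rack between 0.033 and 0.0385 m and horizontal distance between pin_left and rack_hole0 below 0.004 m and angle between each of pin_left, pin_right's own z axis and vertical below 0.1 rad and z of pin_right in the frame of rack between 0.033 and 0.0385 m and horizontal distance between pin_right and rack_hole2 below 0.004 m) or (x of pin_right in the frame of tray between -0.078 and 0.078 m and y of pin_right in the frame of tray between -0.073 and 0.073 m and z of pin_right in the frame of tray between 0 and 0.045 m and z of pin_left in the frame of rack between 0.033 and 0.0385 m and horizontal distance between pin_left and rack_hole0 below 0.004 m and angle between each of pin_left, pin_middle's own z axis and vertical below 0.1 rad and z of pin_middle in the frame of rack between 0.033 and 0.0385 m and horizontal distance between pin_middle and rack_hole1 below 0.004 m)) and linear speed of each of pin_left, pin_middle, pin_right below 0.02 m/s and angle between tray's own z axis and vertical below 0.05 rad); the robot touches nothing.
It fails at once if the wooden box is moved more than 20 mm or tipped (distance of wooden_box from where it was at the start of the episode above 0.02 m or angle between wooden_box's own z axis and vertical above 0.25 rad).
It fails at once if the tape dispenser is moved more than 20 mm or tipped (distance of tape_dispenser from where it was at the start of the episode above 0.02 m or angle between tape_dispenser's own z axis and vertical above 0.25 rad).
It fails at once if the spool is moved more than 20 mm or tipped (distance of spool from where it was at the start of the episode above 0.02 m or angle between spool's own z axis and vertical above 0.25 rad).
It also fails if it takes over 69 s, if anything falls off the work surface, if the arm or the gripper's body presses on something with over 40 N, if the wrist force passes 120 N, or if a joint passes its speed limit or range.

## Working session

There is one attempt and no reset: what is moved stays moved. The work goes in short steps, Python scripts to look and compute and a tool call to move; the robot and the scene stay as the last step left them, time stands still between calls to the robot, and variables do not carry over. Pictures are saved under pics/ and viewed, at most 10 in all, crops included, and the job is handed in when it is done.

Besides the shell and the picture viewer there is one more tool, called after "Call:" as name(argument=value, ...) on one line, values as JSON. step_arm: Moves the arm, as the interface text tells. Its arguments: {"type":"object","properties":{"deltas":{"type":"array","items":{"type":"number"}}},"required":["deltas"]}

```bash
mkdir -p pics
cat > h.py <<'E'
from plant import *
import numpy as np, cv2
def snap(n,f):
    im=capture(n); cv2.imwrite(f'pics/{f}.png',im[...,::-1]); return im
def ray(n,u,v):
    p=camera_params(n); K=np.array(p['mtx'],float); R=cv2.Rodrigues(np.array(p['rvec'],float))[0]; t=np.array(p['tvec'],float).ravel()
    d=cv2.undistortPoints(np.array([[[u,v]]],float),K,np.array([p['k1'],0,0,0,0],float)).ravel()
    return -R.T@t, R.T@np.array([d[0],d[1],1])
def onz(n,u,v,z):
    c,d=ray(n,u,v); return c+d*(z-c[2])/d[2]
def proj(n,P):
    p=camera_params(n)
    return cv2.projectPoints(np.array(P,float).reshape(-1,3),np.array(p['rvec'],float),np.array(p['tvec'],float),np.array(p['mtx'],float),np.array([p['k1'],0,0,0,0],float))[0].reshape(-1,2)
E
python3 - <<'E'
from h import *
snap('top','t0'); snap('side','s0')
for n in('top','side'): print(n,ray(n,320,200),camera_params(n))
o=get_obs(); print(o)
E
```

```text
top (array([ 520.29272879,    3.91313194, 1145.35891936]), array([ 0.05054448, -0.02844104, -0.99837976])) {'mtx': array([[431.8916396 ,   0.        , 315.29234999],
       [  0.        , 431.8916396 , 198.85968906],
       [  0.        ,   0.        ,   1.        ]]), 'k1': -0.07631201843391089, 'rvec': array([ 2.2336153 , -2.17301061,  0.07810838]), 'tvec': array([ -31.80810957,  579.48401963, 1116.13323826])}
side (array([ 528.41426323, -827.14300588,  803.22315764]), array([ 0.05367689,  0.74014444, -0.67031738])) {'mtx': array([[497.72823632,   0.        , 318.78848535],
       [  0.        , 497.72823632, 201.89272766],
       [  0.        ,   0.        ,   1.        ]]), 'k1': -0.10181848229506499, 'rvec': array([ 2.30918981, -0.05151505,  0.047898  ]), 'tvec': array([-585.75281446,   48.69409972, 1123.86705252])}
{'time': 0.1, 'joint_positions': array([-1.35498416e+00,  3.42658004e-01,  1.52490023e+00, -9.55155149e-06,
        1.27539522e+00, -1.46034101e-01]), 'dq': array([-1.14117098e-03, -7.90003066e-05, -2.39626817e-03, -3.21593007e-04,
        9.82128367e-05,  1.10607926e-03]), 'tau': array([ 1.69992789e-03, -4.32002449e+01, -2.44694191e+01,  7.18783052e-02,
        5.26481203e-02, -5.95417237e-05]), 'tool_pos': array([ 185.77586444, -490.65511721,  226.11930571]), 'tcp_rot': array([-3.14024501e+00, -1.88980764e-04,  3.61848925e-01]), 'contact_force': array([ 0.27555184, -0.66524604, -0.86116353]), 'moment': array([-0.00560084,  0.0114502 ,  0.01312454]), 'finger_force': 0.0, 'grip_width': 92.15565637293676}
```

View pics/t0.png

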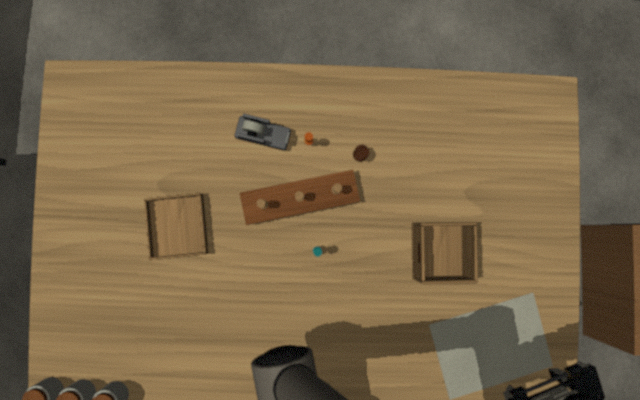

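View pics/s0.png

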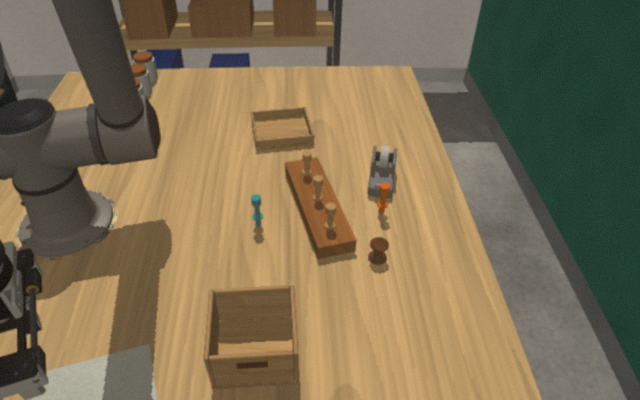

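The top view shows the rack at about (301,197), with pale pin heads at (262,203), (299,196) and (337,188) from left to right. The tray is at (180,226), the box at (448,251), the dispenser at (263,131) and the spool at (361,153). There are five pin-shaped things: turquoise (318,251) and orange (309,138) are decoys, and the three pale ones standing in the rack fit the description.

Run:
```python
from h import *
t=cv2.imread('pics/t0.png'); s=cv2.imread('pics/s0.png')
# rack mask (reddish) and outline on its top face
def mask(im,lo,hi): return cv2.inRange(cv2.cvtColor(im,cv2.COLOR_BGR2HSV),lo,hi)
for (u,v) in [(275,212),(262,203),(299,196),(337,188)]: print(cv2.cvtColor(t,cv2.COLOR_BGR2HSV)[v,u])
m=np.zeros(t.shape[:2],np.uint8); 
hsv=cv2.cvtColor(t,cv2.COLOR_BGR2HSV); m[(hsv[...,0]<13)&(hsv[...,1]>110)&(hsv[...,2]>30)]=255
m[:160]=0;m[235:]=0;m[:,:232]=0;m[:,370:]=0
c=max(cv2.findContours(cv2.morphologyEx(m,cv2.MORPH_CLOSE,np.ones((5,5))),0,2)[0],key=cv2.contourArea)
pts=np.array([onz('top',u,v,36)[:2] for u,v in c[:,0,:]],np.float32)
print('rack',cv2.minAreaRect(pts))
def big(im,x0,y0,w,h,k): return cv2.resize(im[y0:y0+h,x0:x0+w],None,fx=k,fy=k,interpolation=cv2.INTER_CUBIC)
a=big(t,235,165,135,65,5.9)[:,:796]; b=big(s,275,145,90,110,1); b=cv2.resize(s[145:255,275:365],(245,200*3//2),interpolation=cv2.INTER_CUBIC)
cv2.imwrite('pics/c0.png',a); cv2.imwrite('pics/c1.png',cv2.resize(s[140:260,270:365],None,fx=5,fy=5,interpolation=cv2.INTER_CUBIC))
```

```text
[ 13 166 109]
[ 17 127 145]
[ 16 121 143]
[ 17 124 138]
rack ((583.1289672851562, 23.60400390625), (81.30171203613281, 295.4307861328125), 12.90314769744873)
```

View pics/c0.png

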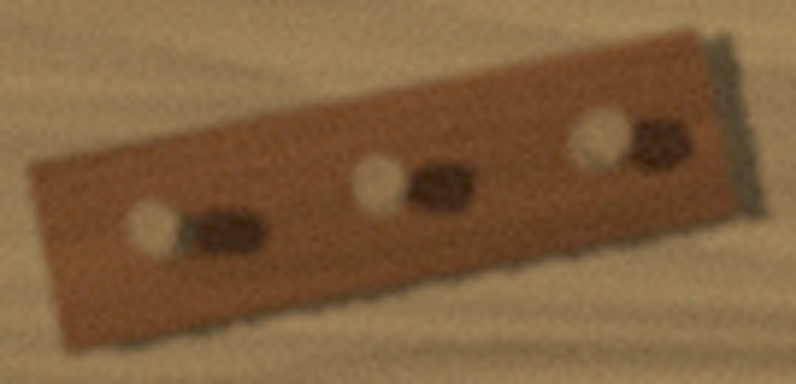

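View pics/c1.png

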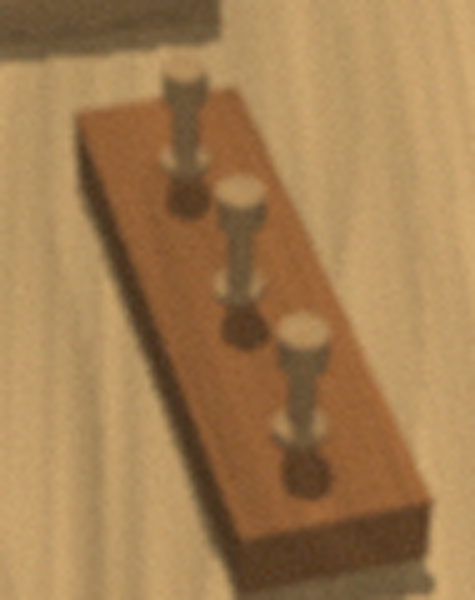

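The crops confirm it: three pale pins stand in the reddish rack, with head tops in the top crop at (155,230), (380,183) and (602,140). Next I measure them from both views.

Run:
```python
from h import *
t=cv2.imread('pics/t0.png'); s=cv2.imread('pics/s0.png')
T=[]
hsv=cv2.cvtColor(t,cv2.COLOR_BGR2HSV)
for u,v in [(261.5,204),(299.5,196),(337,189)]:
    u0,v0=int(u)-9,int(v)-9
    g=cv2.resize(hsv[v0:v0+18,u0:u0+18],None,fx=6,fy=6,interpolation=cv2.INTER_CUBIC)
    m=((g[...,1]<148)&(g[...,2]>112)).astype(np.uint8)
    n,l,st,ce=cv2.connectedComponentsWithStats(m); k=1+np.argmax(st[1:,4])
    T.append((u0+(ce[k][0]-2.5)/6, v0+(ce[k][1]-2.5)/6)); print(T[-1],st[k]/6)
S=[(270+x/5,140+y/5) for x,y in [(187,72),(242,190),(305,330)]]
for a,b in zip(T,S):
    P=onz('top',*a,95); Q=onz('side',*b,95)
    c1,d1=ray('top',*a);c2,d2=ray('side',*b)
    k=np.linalg.lstsq(np.c_[d1,-d2],c2-c1,rcond=None)[0]; print(P.round(1),Q.round(1),'tri',(c1+d1*k[0]).round(1),(c2+d2*k[1]).round(1))
# tray outline at top rim (z=32)
h=np.array([[148,201],[209,195],[213,252],[152,258]])
tr=np.array([onz('top',*p,32) for p in h]); print('tray',tr.round(0).tolist(),tr.mean(0))
print('box',[onz('top',*p,100).round(0)[:2].tolist() for p in [(414,223),(482,222)]])
o=get_obs();print(o['tool_pos'],o['contact_force'])
```

```text
(np.float64(260.24871559633027), np.float64(203.03892966360857)) [  3.5          3.16666667   9.83333333  11.16666667 454.16666667]
(np.float64(298.6470473970474), np.float64(195.92898767898768)) [  4.33333333   3.83333333   9.5         11.66666667 500.5       ]
(np.float64(335.9667923737691), np.float64(187.64891053844542)) [  2.5          2.16666667  11.16666667  11.83333333 530.33333333]
[562.  119.1  95. ] [564.1 116.2  95. ] tri [562.1 119.3  92.6] [564.2 119.3  92.7]
[581.9  26.2  95. ] [585.5  28.1  95. ] tri [581.9  26.2  96.4] [585.4  26.2  96.6]
[604.7 -64.2  95. ] [607.2 -64.6  95. ] tri [604.8 -64.2  94.5] [607.2 -64.3  94.7]
tray [[562.0, 418.0, 32.0], [582.0, 259.0, 32.0], [435.0, 243.0, 32.0], [415.0, 401.0, 32.0]] [498.33149348 330.3932327   32.        ]
box [[523.0, -257.0], [530.0, -427.0]]
[ 185.77586444 -490.65511721  226.11930571] [ 0.27555184 -0.66524604 -0.86116353]
```

Call:
step_arm(deltas=[27,43.5,0,-0.76,50,27,43.5,0,-0.76,50,27,43.5,0,-0.76,50,27,43.5,0,-0.76,50,27,43.5,0,-0.76,50,27,43.5,0,-0.76,50,27,43.5,0,-0.76,50,27,43.5,0,-0.76,50,27,43.5,0,-0.76,50,27,43.5,0,-0.76,50])

```text
time: 1.35
tool_pos: [456.4, -54.4, 226.6]
tcp_rot: [3.142, 0.0, 0.229]
contact_force: [0.0, -0.9, 0.3]
grip_width: 50.0
finger_force: 0.0
```

Call:
step_arm(deltas=[27,43.5,0,0,50,27,43.5,0,0,50,27,43.5,0,0,50,26,44.5,0,0,50,0,0,-30,0,50,0,0,-30,0,50,0,0,-25,0,50,0,0,-15,0,50,0,0,0,0,50,0,0,0,0,50])

```text
time: 2.6
tool_pos: [563.5, 119.0, 127.7]
tcp_rot: [3.141, -0.002, 0.229]
contact_force: [-0.1, 0.2, 0.3]
grip_width: 50.3
finger_force: 0.0
```

Run:
```python
from h import *
o=get_obs();print(o['time'],o['tool_pos'],o['tcp_rot'],o['contact_force'],o['grip_width'])
im=snap('side','s1'); t=snap('top','t1')
cv2.imwrite('pics/c2.png',np.hstack([cv2.resize(x[...,::-1][a:a+100,b:b+100],(398,400),interpolation=cv2.INTER_CUBIC) for x,a,b in((im,90,250),(t,150,215))]))
```

```text
2.6 [563.50643756 118.96969736 127.68868386] [ 3.14124610e+00 -1.63605289e-03  2.29040729e-01] [-0.12126636  0.23895819  0.29961384] 50.34413026229859
```

View pics/c2.png

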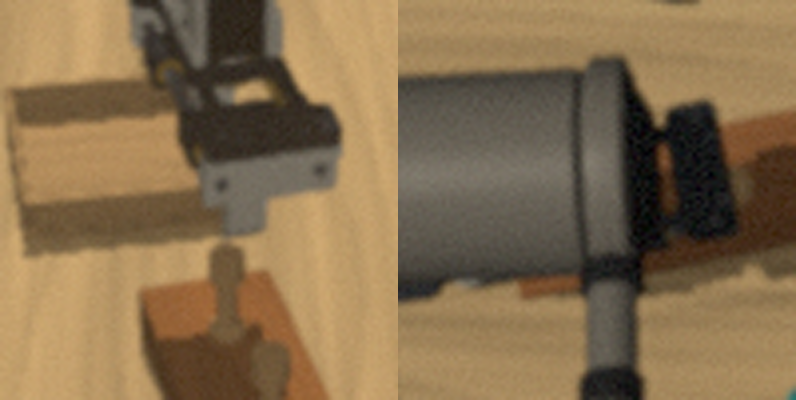

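The side crop shows the near fingertip at about (243,232) in the crop and the pin head at (228,250). I check the tip against its expected projection.

Run:
```python
from h import *
y=0.229; d=np.array([np.sin(y),-np.cos(y),0])
t=np.array([563.5,119,127.7])
for k in(25,30,35): print(proj('side',t+d*k))
print('seen',250+243/3.98,90+232/4, 'pin head seen',250+228/3.98, 90+250/4, proj('side',[562.7,119.3,95]))
```

```text
[[309.99191261 148.57327415]]
[[310.57350923 149.83063931]]
[[311.15882599 151.09610241]]
seen 311.05527638190955 148.0 pin head seen 307.286432160804 152.5 [[306.75679295 153.63516687]]
```

Call:
step_arm(deltas=[0,0,-15,0,50,0,0,-15,0,50,0,0,-15,0,45,0,0,-10,0,40,0,0,-6,0,35,0,0,0,0,30,0,0,0,0,26,0,0,0,0,24,0,0,0,0,10,0,0,0,0,10])

```text
time: 3.95
tool_pos: [563.1, 119.0, 66.1]
tcp_rot: [3.141, -0.001, 0.229]
contact_force: [1.1, -0.0, 2.2]
grip_width: 20.9
finger_force: 30.0
```

Call:
step_arm(deltas=[0,0,1,0,10,0,0,1,0,10,0,0,1,0,10,0,0,1,0,10,0,0,0,0,10,0,0,0,0,10,0,0,0,0,10,0,0,0,0,10,0,0,0,0,10,0,0,0,0,10])

```text
time: 5.2
tool_pos: [562.7, 119.0, 69.6]
tcp_rot: [-3.142, 0.0, 0.229]
contact_force: [-0.0, 0.9, -9.2]
grip_width: 21.3
finger_force: 30.0
```

Call:
step_arm(deltas=[0,0,1,0,10,0,0,0.5,0,10,0,0,0,0,10,0,0,0,0,10,0,0,0,0,10,0,0,0,0,10,0,0,0,0,10,0,0,0,0,10,0,0,0,0,10,0,0,0,0,10])

```text
time: 6.45
tool_pos: [562.8, 119.0, 71.2]
tcp_rot: [3.142, 0.0, 0.229]
contact_force: [-0.4, -0.5, -12.1]
grip_width: 21.3
finger_force: 30.0
```

The left pin holds at 12 N, so its clip is good. I lower it back home and release it.

Call:
step_arm(deltas=[0,0,-1.5,0,10,0,0,-1.5,0,10,0,0,-1.5,0,10,0,0,-1.3,0,10,0,0,0,0,10,0,0,0,0,24,0,0,0,0,28,0,0,0,0,50,0,0,0,0,50,0,0,0,0,50])

```text
time: 7.7
tool_pos: [562.9, 119.0, 65.4]
tcp_rot: [3.141, -0.0, 0.229]
contact_force: [1.2, -0.6, -0.3]
grip_width: 49.2
finger_force: 0.0
```

Call:
step_arm(deltas=[0,0,15,0,50,0,0,25,0,50,0,0,20,0,50,7.2,-30.8,0,0,50,7.2,-30.8,0,0,50,7.1,-30.9,0,0,50,0,0,-20,0,50,0,0,-25,0,50,0,0,-15,0,50,0,0,0,0,45])

```text
time: 8.95
tool_pos: [583.9, 26.6, 65.0]
tcp_rot: [-3.141, 0.002, 0.229]
contact_force: [-0.5, 0.1, -0.7]
grip_width: 46.3
finger_force: 0.0
```

Call:
step_arm(deltas=[0,0,0,0,40,0,0,0,0,35,0,0,0,0,30,0,0,0,0,26,0,0,0,0,24,0,0,0,0,10,0,0,0,0,10,0,0,0,0,10,0,0,0,0,10,0,0,0,0,10])

```text
time: 10.2
tool_pos: [584.4, 26.5, 65.5]
tcp_rot: [3.141, -0.0, 0.229]
contact_force: [0.2, -0.2, 0.3]
grip_width: 21.1
finger_force: 30.0
```

Call:
step_arm(deltas=[0,0,1,0,10,0,0,1,0,10,0,0,1,0,10,0,0,1,0,10,0,0,0,0,10,0,0,0,0,10,0,0,0,0,10,0,0,0,0,10,0,0,0,0,10,0,0,0,0,10])

```text
time: 11.45
tool_pos: [584.2, 26.5, 69.3]
tcp_rot: [-3.142, 0.0, 0.229]
contact_force: [-0.3, -0.1, -9.3]
grip_width: 21.1
finger_force: 30.0
```

Call:
step_arm(deltas=[0,0,1,0,10,0,0,0.5,0,10,0,0,0,0,10,0,0,0,0,10,0,0,0,0,10,0,0,0,0,10,0,0,0,0,10,0,0,0,0,10,0,0,0,0,10,0,0,0,0,10])

```text
time: 12.7
tool_pos: [584.3, 26.5, 70.9]
tcp_rot: [3.142, 0.0, 0.229]
contact_force: [-0.7, 0.9, -12.4]
grip_width: 21.1
finger_force: 30.0
```

Call:
step_arm(deltas=[0,0,-1.5,0,10,0,0,-1.5,0,10,0,0,-1.5,0,10,0,0,-1,0,10,0,0,0,0,10,0,0,0,0,24,0,0,0,0,28,0,0,0,0,50,0,0,0,0,50,0,0,0,0,50])

```text
time: 13.95
tool_pos: [584.4, 26.5, 65.5]
tcp_rot: [3.141, -0.0, 0.229]
contact_force: [0.4, 0.3, -0.4]
grip_width: 48.8
finger_force: 0.0
```

Call:
step_arm(deltas=[0,0,15,0,50,0,0,25,0,50,0,0,20,0,50,7.2,-30.8,0,0,50,7.2,-30.8,0,0,50,7.1,-30.9,0,0,50,0,0,-20,0,50,0,0,-25,0,50,0,0,-15,0,50,0,0,0,0,45])

```text
time: 15.2
tool_pos: [605.4, -65.8, 65.0]
tcp_rot: [-3.141, 0.001, 0.229]
contact_force: [-0.1, -0.2, 0.6]
grip_width: 46.0
finger_force: 0.0
```

Call:
step_arm(deltas=[0,0,0,0,40,0,0,0,0,35,0,0,0,0,30,0,0,0,0,26,0,0,0,0,24,0,0,0,0,10,0,0,0,0,10,0,0,0,0,10,0,0,0,0,10,0,0,0,0,10])

```text
time: 16.45
tool_pos: [605.9, -66.1, 65.5]
tcp_rot: [3.141, -0.0, 0.229]
contact_force: [-0.2, -0.7, 1.4]
grip_width: 20.9
finger_force: 30.0
```

Call:
step_arm(deltas=[0,0,1,0,10,0,0,1,0,10,0,0,1,0,10,0,0,1,0,10,0,0,0,0,10,0,0,0,0,10,0,0,0,0,10,0,0,0,0,10,0,0,0,0,10,0,0,0,0,10])

```text
time: 17.7
tool_pos: [605.8, -65.9, 69.4]
tcp_rot: [-3.142, 0.0, 0.229]
contact_force: [0.2, 1.2, -4.6]
grip_width: 21.1
finger_force: 30.0
```

This pin slides at 4.6 N, so its clip is the weak one. I draw it out straight up.

Call:
step_arm(deltas=[0,0,1,0,10,0,0,1,0,10,0,0,1,0,10,0,0,1,0,10,0,0,1.5,0,10,0,0,1.5,0,10,0,0,2,0,10,0,0,3,0,10,0,0,3,0,10,0,0,4,0,10])

```text
time: 18.95
tool_pos: [605.8, -66.0, 88.7]
tcp_rot: [3.142, 0.0, 0.229]
contact_force: [0.1, -0.5, 0.4]
grip_width: 21.0
finger_force: 30.0
```

Call:
step_arm(deltas=[0,0,5,0,10,0,0,8,0,10,0,0,12,0,10,0,0,15,0,10,0,0,15,0,10,0,0,15,0,10,0,0,15,0,10,0,0,15,0,10,0,0,5,0,10,0,0,0,0,10])

```text
time: 20.2
tool_pos: [605.9, -66.0, 193.6]
tcp_rot: [3.141, -0.0, 0.229]
contact_force: [-1.2, 0.5, 0.3]
grip_width: 21.3
finger_force: 30.0
```

Run:
```python
from h import *
im=snap('side','s2')
cv2.imwrite('pics/c3.png',cv2.resize(im[...,::-1][40:290,180:430],(600,600),interpolation=cv2.INTER_CUBIC))
```

```text
(no output)
```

View pics/c3.png

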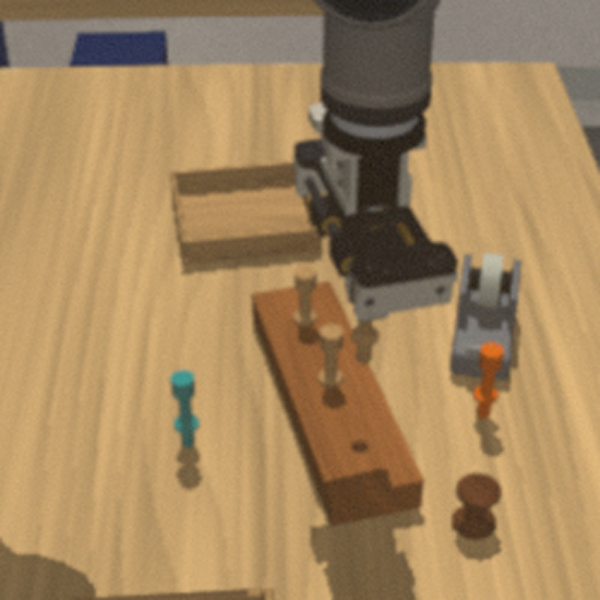

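The pin is held in the gripper. The right hole is empty at crop (360,446), and the other two pins look home at (305,318) and (330,378). I carry the pin to the tray centre.

Call:
step_arm(deltas=[-10.8,39.6,0,0,10,-10.8,39.6,0,0,10,-10.8,39.6,0,0,10,-10.8,39.6,0,0,10,-10.8,39.6,0,0,10,-10.8,39.6,0,0,10,-10.8,39.6,0,0,10,-10.8,39.6,0,0,10,-10.8,39.6,0,0,10,-10.8,39.6,0,0,10])

```text
time: 21.5
tool_pos: [497.1, 331.1, 192.6]
tcp_rot: [3.141, 0.001, 0.229]
contact_force: [0.4, 0.4, -0.9]
grip_width: 21.1
finger_force: 30.0
```

Call:
step_arm(deltas=[0,0,-20,0,10,0,0,-25,0,10,0,0,-25,0,10,0,0,-25,0,10,0,0,-15,0,10,0,0,-10,0,10,0,0,-5,0,10,0,0,-3,0,10,0,0,0,0,10,0,0,0,0,10])

```text
time: 22.75
tool_pos: [498.1, 330.1, 66.0]
tcp_rot: [-3.141, -0.001, 0.229]
contact_force: [-0.6, 0.3, -0.1]
grip_width: 21.1
finger_force: 30.0
```

Call:
step_arm(deltas=[0,0,-1,0,10,0,0,-1,0,10,0,0,-0.5,0,10,0,0,-0.5,0,10,0,0,-0.5,0,10,0,0,0,0,10,0,0,0,0,10,0,0,0,0,10,0,0,0,0,10,0,0,0,0,10])

```text
time: 24.0
tool_pos: [497.8, 330.0, 62.0]
tcp_rot: [3.142, 0.0, 0.229]
contact_force: [0.5, -0.1, 0.1]
grip_width: 21.1
finger_force: 30.0
```

Call:
step_arm(deltas=[0,0,-0.5,0,10,0,0,-0.5,0,10,0,0,-0.5,0,10,0,0,0,0,10,0,0,0,0,10,0,0,0,0,10,0,0,0,0,10,0,0,0,0,10,0,0,0,0,10,0,0,0,0,10])

```text
time: 25.25
tool_pos: [498.3, 330.2, 61.4]
tcp_rot: [-3.141, -0.002, 0.229]
contact_force: [-0.3, -0.8, 5.5]
grip_width: 21.0
finger_force: 30.0
```

Contact is at 5.5 N, so the pin is on the tray floor. I release it gently and rise.

Call:
step_arm(deltas=[0,0,0.5,0,10,0,0,0,0,10,0,0,0,0,22,0,0,0,0,24,0,0,0,0,27,0,0,0,0,32,0,0,0,0,40,0,0,0,0,50,0,0,0,0,60,0,0,0,0,60])

```text
time: 26.5
tool_pos: [497.9, 330.0, 61.0]
tcp_rot: [3.142, -0.0, 0.229]
contact_force: [-0.2, -0.3, -0.3]
grip_width: 59.3
finger_force: 0.0
```

Call:
step_arm(deltas=[0,0,5,0,60,0,0,15,0,60,0,0,20,0,60,0,0,30,0,60,0,0,40,0,60,0,0,40,0,60,-30,-30,20,0,60,-30,-40,0,0,60,-30,-40,0,0,60,0,0,0,0,60])

```text
time: 27.75
tool_pos: [406.0, 218.2, 232.3]
tcp_rot: [3.141, -0.001, 0.227]
contact_force: [-0.3, 0.9, -0.0]
grip_width: 59.9
finger_force: 0.0
```

Call:
step_arm(deltas=[0,-50,0,0,60,0,-50,0,0,60,0,-50,0,0,60,0,-50,0,0,60,0,-50,0,0,60,0,-50,0,0,60,0,0,0,0,60,0,0,0,0,60,0,0,0,0,60,0,0,0,0,60])

```text
time: 29.0
tool_pos: [408.0, -79.0, 231.1]
tcp_rot: [3.141, -0.0, 0.231]
contact_force: [0.4, -0.0, -0.0]
grip_width: 59.6
finger_force: 0.0
```

Run:
```python
from h import *
im=snap('side','s3'); t=snap('top','t3')
A=cv2.resize(im[...,::-1][90:270,230:410],(400,400),interpolation=cv2.INTER_CUBIC);B=cv2.resize(t[...,::-1][100:300,140:340],(400,400),interpolation=cv2.INTER_CUBIC)
cv2.imwrite('pics/c4.png',np.hstack([A,B]))
```

```text
(no output)
```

View pics/c4.png

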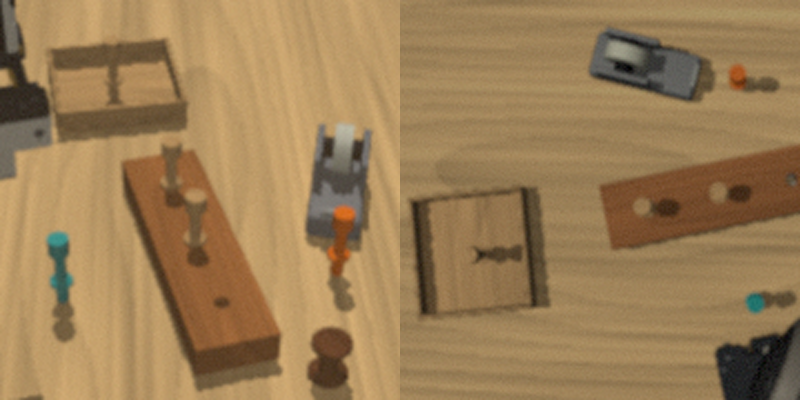

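The pin stands upright in the tray (side crop (115,70)), and the left and middle pins are in the rack at (172,165) and (195,220). I compare them with the start pictures to confirm they are home, then hand in.

Run:
```python
from h import *
a=cv2.imread('pics/s0.png',0).astype(np.float32); b=cv2.imread('pics/s3.png',0).astype(np.float32)
for u,v in [(307,164),(318,188)]:
    s=np.s_[v-15:v+13,u-8:u+9]; print(cv2.phaseCorrelate(a[s].copy(),b[s].copy()))
print((proj('side',[584,27,95])-proj('side',[584,27,97.5])).round(2))
```

```text
((0.07832170648065429, 0.12101322456301133), 1.0753656877411737)
((0.14366617705806206, -0.2294825148960129), 0.9606220998145916)
[[-0.02  0.87]]
```

```bash
python3 -c "
from plant import *
print(close_job())"
```

```text
the job is handed in; nothing more can be done
None
```

I tugged all three pins in order and handed the job in at about 29 s: the left and middle pins held at 12 N and look fully home, and the right pin pulled out at about 5 N and stands in the tray.

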